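# Stand the fallen reagent bottle up in its lane

### The job

One of the reagent bottles in the narrow tray has fallen over. Stand it upright on its foot again in the tray, in the same gap where it lies, about midway between the bottles on either side and touching neither. Set it down gently rather than dropping it, and do not knock over or shift the other bottles or the phone beyond the tray.

Things in the scene. Friction and masses are not known exactly. Their poses are not given: they have to be found in the camera images.
- lane: fixed narrow tray, the lane: inside 54 mm wide (its x) and 620 mm long (its y); outside 62 by 628 mm; its floor is 8 mm above the table, its rim 14 mm above the table (6 mm above the floor). Origin at the centre of its underside, y along the lane
- fallen: the fallen white bottle (shape, origin and z axis as right_end), 60 to 130 g, lying on its side along the lane, cap towards the lane's +y. Lying, its axis is 30 mm above the table; standing in the lane, its origin is 48 mm above it. It lies in one of the two wide gaps (about 220 mm clear), right_end to middle or middle to left_end, nearer the end of the gap its foot points to
- right_end: standing bottle near the lane's -y end, a neighbour to leave alone; white plastic bottle: round body 44 mm diameter and 64 mm tall, above it a grey cap 25 mm diameter, 92 mm tall in all; origin on its axis 40 mm above its foot, z axis along the bottle from foot to cap
- middle: standing bottle at about the middle of the lane, to leave alone; white plastic bottle: round body 44 mm diameter and 64 mm tall, above it a grey cap 25 mm diameter, 92 mm tall in all; origin on its axis 40 mm above its foot, z axis along the bottle from foot to cap
- left_end: standing bottle near the lane's +y end, to leave alone; white plastic bottle: round body 44 mm diameter and 64 mm tall, above it a grey cap 25 mm diameter, 92 mm tall in all; origin on its axis 40 mm above its foot, z axis along the bottle from foot to cap
- fellow: standing bottle in the other wide gap, to leave alone; white plastic bottle: round body 44 mm diameter and 64 mm tall, above it a grey cap 25 mm diameter, 92 mm tall in all; origin on its axis 40 mm above its foot, z axis along the bottle from foot to cap
- phone: flat phone 75 by 150 by 10 mm lying on the table, just beyond the lane, to leave alone; origin at the centre of its underside
Mind the look-alikes: they are no part of the job. Leave any yellow look-alike of the fallen alone.

How it is judged (in metres and radians):
At the end, for the whole second after the job is handed in: The fallen bottle stands on its foot in the lane (tilt under 0.10 rad, within 12 mm of the lane's centre line), in its own gap (origin within 100 mm of where it started), at least 56 mm axis to axis (12 mm clear) from every other bottle, released and at rest; the other bottles stand upright (angle between each of fallen, right_end, middle, left_end, fellow's own z axis and vertical below 0.1 rad and x of fallen in the frame of lane between -0.012 and 0.012 m and height (world z) of fallen between 0.043 and 0.053 m and distance of fallen from where it was at the start of the episode below 0.1 m and linear speed of fallen below 0.02 m/s and angular speed of fallen below 0.2 rad/s and horizontal distance between fallen and right_end above 0.056 m and horizontal distance between fallen and middle above 0.056 m and horizontal distance between fallen and left_end above 0.056 m and horizontal distance between fallen and fellow above 0.056 m); the robot touches nothing.
It fails at once if another bottle knocked over or shifted by more than 20 mm (angle between any of right_end, middle, left_end, fellow's own z axis and vertical above 0.3 rad or distance of any of right_end, middle, left_end, fellow from where it was at the start of the episode above 0.02 m).
It fails at once if the phone shifted by more than 20 mm (distance of phone from where it was at the start of the episode above 0.02 m).
It fails at once if the bottle dropped: faster than 0.45 m/s while not held by the fingers (linear speed of fallen above 0.45 m/s and contact force between fallen and the fingers below 0.1 N).
It also fails if it takes over 42 s, if anything falls off the work surface, if the arm or the gripper's body presses on something with over 40 N, if the wrist force passes 120 N, or if a joint passes its speed limit or range.

### The arm

A 6-joint arm with a two-finger parallel gripper is mounted at the origin on the work surface. World frame = base frame: x ahead of the robot, y to its left, z up, the work surface at z = 0. Lengths are in m, angles in degrees, forces in N, time in s.
With the tool pointing down it reaches from about 0.3 to 0.75 m from the base axis. Payload 8.5 kg.
Tool frame: the origin (TCP) lies midway between the tips of the shut fingers; the grasp point (between the pads) lies grasp_offset behind it (grasp_offset is the distance from the TCP to the grasp point, in m); z points along the fingers, y is the line along which they close (so a half turn about z gives the same grasp; the last joint's range is limited). The gripper opens to 85 mm and grips with 20 to 120 N. Pads are 22 mm wide; open, the fingers measure 114 mm over their backs; the gripper's body (76 mm by 85 mm) begins 54 mm behind the grasp point. The pads swing forward as they close: fully open they stand 13 mm farther back than shut.
Start: joints at [-78.742, 21.807, 74.336, -0, 83.858, -12.336], TCP at [0.22, -0.504, 0.231] pointing down, gripper open.
Joint ranges: [-178.18, 178.18], [-50.72, 133.34], [12.68, 142.11], [-81.47, 261.47], [9.98, 163.14], [-165.26, 165.26]. Speed limits (degrees/s): [136.94, 136.94, 180, 180, 180, 180].

### API

Orientations are given as a 3x3 rotation matrix whose columns are the frame's x, y, z axes.
In Python, from rig import observe, get_image, camera_params, close_job, grasp_offset gives the robot as it stands.
- The arm moves only by the shell command python3 -m handwheel 'ROWS' [OPENING] [FORCE]. ROWS is JSON, a list of rows, each a list of 2 entries, a list of its own where there are three numbers: the shift along the tool's x, y, z as a fraction of full scale, then the turn, a rotation vector about the tool's x, y, z as a fraction of full scale. In form: [[[dx, dy, dz], [ax, ay, az]], ...]. A call has 1 to 10 rows; each row is the pose to reach, as a shift and turn from the pose commanded when the call began, along the tool's axes at that moment, turning the shorter way round; what a row does not reach only later rows make up. Full scale, the value 1, is 0.5 m for a shift and pi rad for a turn. A row lasts 1/10 s, in which the tool goes at most 50 mm and 8.59 degrees, less where a joint would pass 70% of its speed; a pose out of reach is approached as far as the arm can. A call with a number of a shift or a turn outside -1 to 1 is refused whole. A call with a gripper value outside its range is refused whole. OPENING is the opening, from 0 (shut) to 1 (fully open), set as the call begins (- or left out, the last holds). The fingers move at their own pace and stop on an object; FORCE is the grip in N (left out, the last holds). Time passes only in rows, so rows that repeat a pose let the fingers close. It gives the time, the measured TCP pose, the force, the opening and the grip force at its end, in the units of the state.
- observe(): the state, without advancing time (a new reading comes with each control period).
- get_image(name): name is "side" or "top" or "wrist"; returns (picture, depth): 420x560x3 uint8, red, green, blue; 420x560 float32, m along the optical axis (not along the pixel's ray), 0 where there is no reading.
- camera_params(name): a dict with "K" (3x3 intrinsics, pixels), "R" (3x3) and "t" (3): a world point X has camera coordinates R X + t. Camera axes: x right, y down, z forward; pixel columns grow to the right and rows downward; lengths in m; the calibration is good to about 2 mm. A picture is of the moment at which its call begins: read the wrist's pose just before it. camera_params takes no time and is no camera call; for the wrist camera it gives the pose at the moment of the call.
- close_job(): hands the job in; it is judged then, once.
The state is a dict: "time_s": time; "q": joint angles; "qvel": joint speeds; "joint_efforts": joint torques, N m; "position": TCP position; "tool_rot": TCP orientation; "ft_force": force on the tool from outside, world axes, zero at the start; "wrist_torque": the same for the moment, N m; "grip_width": finger opening in m; "gripper_force": force on a finger pad.
Only numpy, scipy, OpenCV 4.12 (cv2) and the standard library are available. Lean on these libraries where they do the work, as an engineer would, in place of code of your own. Each camera call takes 0.05 s, during which the arm holds its last target. There are 200 camera calls.

## Working session

There is one attempt and no reset: what is moved stays moved. The work goes in short steps, Python scripts to look and compute and a shell command to move; the robot and the scene stay as the last step left them, time stands still between calls to the robot, and variables do not carry over. Pictures are saved under pics/ and viewed, at most 10 in all, crops included, and the job is handed in when it is done.

```bash
mkdir -p pics; ls; python3 - <<'E'
from rig import *
import cv2,numpy as np
o=observe();print(o['time_s'],o['position'],o['tool_rot'],o['grip_width'],grasp_offset() if callable(grasp_offset) else grasp_offset)
for n in("top","side"):
    p,d=get_image(n);np.savez(f"{n}0.npz",p=p,d=d);cv2.imwrite(f"pics/{n}0.png",p[:,:,::-1]);c=camera_params(n);print(n,c)
E
```

```text
pics
0.0 [ 0.22006852 -0.50371645  0.23070043] [[ 9.16410070e-01  4.00240545e-01 -2.98204201e-04]
 [ 4.00240527e-01 -9.16408924e-01  1.48448219e-03]
 [ 3.20872968e-04 -1.47974783e-03 -9.99998854e-01]] 0.08508533444091011 0.0187
top {'K': array([[506.92690936,   0.        , 280.36873785],
       [  0.        , 506.92690936, 206.83913322],
       [  0.        ,   0.        ,   1.        ]]), 'R': array([[-0.0063163 , -0.99996846, -0.00481584],
       [-0.99031099,  0.00692325, -0.13869469],
       [ 0.13872365,  0.00389315, -0.99032348]]), 't': array([0.04028612, 0.55469011, 0.89709901])}
side {'K': array([[535.45216342,   0.        , 282.31394547],
       [  0.        , 535.45216342, 207.26409148],
       [  0.        ,   0.        ,   1.        ]]), 'R': array([[-0.8538449 , -0.5205095 , -0.00432971],
       [-0.33605547,  0.55758013, -0.75905936],
       [ 0.39751177, -0.64666394, -0.65100702]]), 't': array([0.48156484, 0.20488604, 0.92216143])}
```

View pics/top0.png

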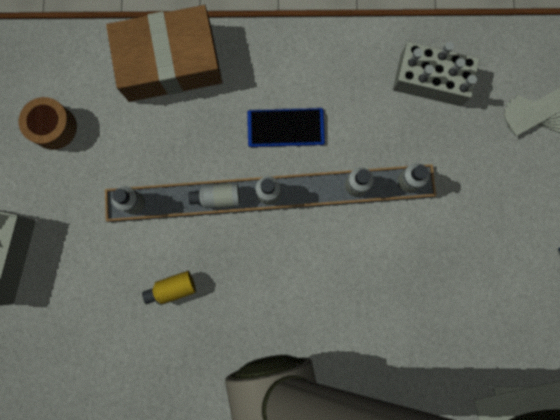

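View pics/side0.png

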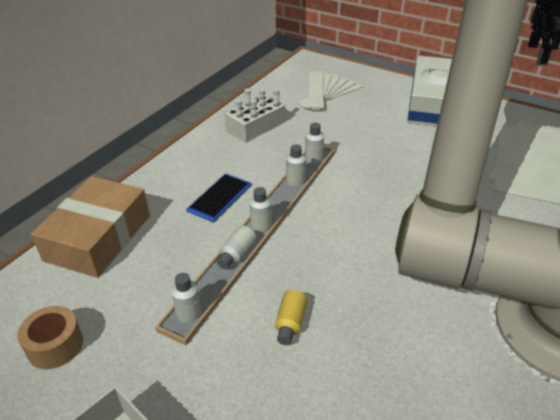

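Candidates in the top view:
- The white lying bottle at (215,195), cap at (193,197), towards +y. This one fits the description.
- The yellow lying look-alike at (170,288), outside the lane. I will leave it alone.
- The standing white bottles at (123,197) left_end, (266,188) middle, (360,180) fellow and (417,175) right_end.

The phone is at (286,127). The side view agrees: the white one lies at (238,246). Next I check the choice in a crop and measure.

```bash
cat >h.py <<'E'
import numpy as np,cv2
from rig import camera_params
def ray(n,uv,z,c=None):
    c=c or camera_params(n);R,t=c['R'],c['t'];o=-R.T@t
    uv=np.atleast_2d(uv).astype(float);d=np.c_[uv,np.ones(len(uv))]@np.linalg.inv(c['K']).T@R
    return (o+d*((z-o[2])/d[:,2])[:,None])
def cloud(n,d,c=None):
    c=c or camera_params(n);v,u=np.mgrid[:d.shape[0],:d.shape[1]]
    P=(np.stack([u,v,np.ones_like(u)],-1)@np.linalg.inv(c['K']).T)*d[...,None]
    return (P-c['t'])@c['R']
E
python3 - <<'E'
from h import *
f=np.load('top0.npz');p,d=f['p'],f['d'];P=cloud('top',d)
cv2.imwrite('pics/crop0.png',cv2.resize(p[150:230,95:300,::-1],None,fx=3.9,fy=3.9,interpolation=2))
hsv=cv2.cvtColor(p,cv2.COLOR_RGB2HSV)
# lane rim: brown
m=cv2.inRange(hsv,(5,60,40),(20,255,255));m[:160]=0;m[228:]=0
cs=max(cv2.findContours(m,0,2)[0],key=lambda c:cv2.boundingRect(c)[2]);
X=ray('top',cv2.findNonZero(m)[:,0],0.014);X=X[abs(X[:,0]-np.median(X[:,0]))<.08]
r=cv2.minAreaRect((X[:,:2]*1000).astype(np.float32));print('rim',r)
z=P[...,2];v,u=np.mgrid[:420,:560]
reg=(v>160)&(v<225)&(u>100)&(u<445)
k=(reg&(z>.028)&(d>0)).astype(np.uint8)
n,l,s,c=cv2.connectedComponentsWithStats(k)
for i in range(1,n):
    if s[i,4]<40: continue
    Q=P[l==i];top=Q[Q[:,2]>Q[:,2].max()-.006]
    print(s[i],Q[:,2].max().round(4),'top mean',top.mean(0).round(4),'min',Q.min(0).round(4),'max',Q.max(0).round(4))
    if 185<c[i][0]<240:
        b=Q[Q[:,2]>.046];print('ridge',len(b),b.mean(0),b[:,1].min(),b[:,1].max())
        uv=np.argwhere(l==i)[:,::-1].astype(np.float32);rr=ray('top',uv,.03)
        print('rect',cv2.minAreaRect((rr[:,:2]*1000).astype(np.float32)))
        print('pca line',np.polyfit(b[:,1],b[:,0],1))
E
```

```text
rim ((586.486083984375, 56.535125732421875), (63.767818450927734, 629.3912963867188), 4.009505748748779)
[399 163  31  28 630] 0.1048 top mean [ 0.6072 -0.2077  0.1013] min [ 0.585  -0.2302  0.0282] max [ 0.6282 -0.1853  0.1048]
[346 167  28  28 583] 0.1067 top mean [ 0.6008 -0.1077  0.1022] min [ 0.5782 -0.1294  0.0292] max [ 0.6214 -0.0858  0.1067]
[256 176  25  28 548] 0.105 top mean [0.5855 0.0588 0.1013] min [0.5635 0.037  0.0283] max [0.6064 0.0807 0.105 ]
[ 188  183   51   25 1031] 0.0567 top mean [0.5787 0.1476 0.0528] min [0.5555 0.1142 0.0284] max [0.601  0.2073 0.0567]
ridge 641 [0.57827339 0.14867139 0.05097315] 0.11416237337390471 0.20620860587436626
rect ((578.556640625, 162.37515258789062), (44.974388122558594, 94.1120834350586), 4.044341087341309)
pca line [-0.0428152   0.58463878]
[112 186  32  27 653] 0.1057 top mean [0.569  0.3159 0.1017] min [0.547  0.2933 0.0281] max [0.5901 0.3369 0.1057]
```

View pics/crop0.png

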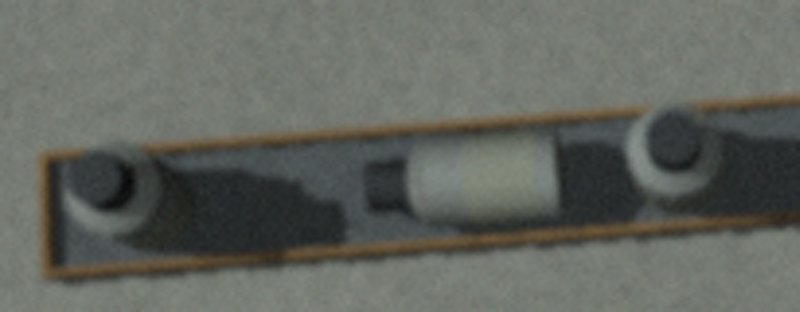

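The crop confirms the choice: the white lying bottle has its body at crop (480,175) and its grey cap at (385,187), between left_end (100,180) and middle (672,145).

The gripper can't end up horizontal because of middle. I will grip with the tool tilted -45° about the cross-lane axis and turn it to +45°.

```bash
cat >>h.py <<'E'
from scipy.spatial.transform import Rotation as Ro
from rig import observe
a=np.radians(4.05);n=np.array([np.cos(a),np.sin(a),0]);L=np.array([-np.sin(a),np.cos(a),0]);U=np.array([0,0,1.])
def Rt(th):
    t=np.radians(th);z=-np.cos(t)*U+np.sin(t)*L;return np.c_[np.cross(n,z),n,z]
def row(G,th,back=0):
    o=observe();R0=np.array(o['tool_rot']);R=Rt(th)
    p=np.array(G)+(.0187-back)*R[:,2]
    print(th,p.round(3),'row',(R0.T@(p-o['position'])/.5).round(4).tolist(),(Ro.from_matrix(R0.T@R).as_rotvec()/np.pi).round(4).tolist())
E
python3 - <<'E'
from h import *
row([.5785,.1675,.035],0,.2)
row([.5785,.1675,.035],-45,.13)
E
```

```text
0 [0.578 0.168 0.216] row [1.1942, -0.9434, 0.0305] [-0.0003, -0.0003, -0.3914]
-45 [0.573 0.246 0.114] row [1.2468, -1.0914, 0.236] [-0.1536, -0.2174, -0.37]
```

```bash
python3 -m handwheel '[[[0.8,-0.63,0],[0,0,-0.39]],[[0.8,-0.63,0],[0,0,-0.39]],[[0.8,-0.63,0],[0,0,-0.39]],[[0.8,-0.63,0],[0,0,-0.39]],[[0.8,-0.63,0],[0,0,-0.39]],[[0.8,-0.63,0],[0,0,-0.39]],[[0.8,-0.63,0],[0,0,-0.39]],[[0.8,-0.63,0],[0,0,-0.39]],[[0.8,-0.63,0],[0,0,-0.39]],[[0.8,-0.63,0],[0,0,-0.39]]]' 1; python3 - <<'E'
from h import *
o=observe();print(o['q'])
row([.5785,.1675,.035],-45,.16)
E
```

```text
time_s: 1.1
position: [0.4568, -0.0612, 0.2313]
tool_rot: [[-0.067, 0.998, -0.0], [0.998, 0.067, 0.0], [0.0, -0.0, -1.0]]
ft_force: [0.9, -1.5, 0.3]
grip_width: 0.0854
gripper_force: 0.0
[-2.24029139e+01  1.28451675e+01  8.76201523e+01 -8.02038818e-04
  7.95472262e+01 -2.62455900e+01]
-45 [0.571 0.267 0.135] row [0.6399, 0.2729, 0.1927] [-0.0005, -0.25, -0.0011]
```

```bash
python3 -m handwheel '[[[0.63,0.26,0],[0,-0.25,0]],[[0.63,0.26,0],[0,-0.25,0]],[[0.63,0.26,0],[0,-0.25,0]],[[0.63,0.26,0],[0,-0.25,0]],[[0.63,0.26,0],[0,-0.25,0]],[[0.63,0.26,0],[0,-0.25,0]],[[0.63,0.26,0],[0,-0.25,0]],[[0.63,0.26,0.1],[0,-0.25,0]],[[0.63,0.26,0.19],[0,-0.25,0]],[[0.63,0.26,0.19],[0,-0.25,0]]]' 1; python3 - <<'E'
from h import *
o=observe();print(o['q'])
row([.5785,.1675,.035],-45,.05)
row([.5785,.1675,.035],-45,.0)
E
```

```text
time_s: 2.1
position: [0.563, 0.259, 0.1299]
tool_rot: [[-0.056, 0.998, 0.039], [0.702, 0.067, -0.709], [-0.71, -0.012, -0.704]]
ft_force: [-0.3, -0.5, -1.2]
grip_width: 0.0852
gripper_force: 0.0
[ 29.05388804  46.04016041  59.23598032 -40.02330857  96.55390652
  28.17273944]
-45 [0.577 0.19  0.057] row [0.0044, 0.0203, 0.202] [-0.0036, 0.0014, 0.0019]
-45 [0.579 0.154 0.022] row [0.0049, 0.0215, 0.302] [-0.0036, 0.0014, 0.0019]
```

```bash
python3 -m handwheel '[[[0,0.01,0.1],[0,0,0]],[[0,0.01,0.15],[0,0,0]],[[0,0.01,0.15],[0,0,0]],[[0,0.01,0.15],[0,0,0]]]' 1; python3 - <<'E'
from h import *
from rig import get_image
p,d=get_image('side');cv2.imwrite('pics/side1.png',p[150:370,120:400,::-1].repeat(2,0).repeat(2,1))
row([.5785,.1675,.035],-45,.05)
row([.5785,.1675,.035],-45,.0)
E
```

```text
time_s: 2.5
position: [0.5745, 0.2072, 0.0856]
tool_rot: [[-0.045, 0.998, 0.048], [0.706, 0.066, -0.705], [-0.707, 0.003, -0.707]]
ft_force: [0.3, 0.9, 0.1]
grip_width: 0.0856
gripper_force: 0.0
-45 [0.577 0.19  0.057] row [0.0145, 0.0022, 0.0664] [-0.0002, -0.0003, -0.0018]
-45 [0.579 0.154 0.022] row [0.0144, 0.0022, 0.1664] [-0.0002, -0.0003, -0.0018]
```

View pics/side1.png

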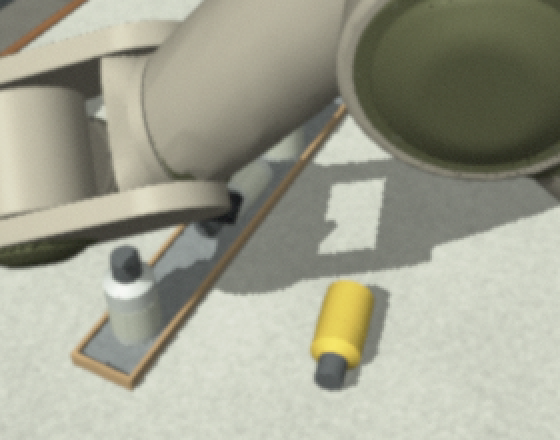

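The view shows the wrist link (crop 130,205) coming close above left_end's cap (125,250). I check that clearance from depth before going down.

```bash
python3 - <<'E'
from h import *
from rig import get_image
o=observe();R=np.array(o['tool_rot']);p0=np.array(o['position'])
A=[]
for c in('side','top'):
    _,d=get_image(c);P=cloud(c,d)[d>0];A.append(P)
A=np.vstack(A);k=(A[:,2]>.11)|((A[:,1]<.28)&(A[:,2]>.1))
T=(A[k]-p0)@R  # tool frame
k2=(abs(T[:,1])<.1)&(abs(T[:,0])<.2)&(T[:,2]>-.45);T=T[k2]
for b in np.arange(0,-.42,-.03):
    s=T[(T[:,2]<b)&(T[:,2]>b-.03)]
    if len(s):print('%.2f n%d x %.3f %.3f y %.3f %.3f'%(b,len(s),*s[:,:1].min(0),*s[:,:1].max(0),s[:,1].min(),s[:,1].max()))
E
```

```text
0.00 n106 x -0.014 0.005 y -0.055 0.058
-0.03 n288 x -0.015 0.010 y -0.074 0.066
-0.06 n1136 x -0.020 0.017 y -0.078 0.075
-0.09 n1407 x -0.023 0.014 y -0.075 0.072
-0.12 n639 x -0.041 0.011 y -0.062 0.065
-0.15 n1027 x -0.040 0.005 y -0.037 0.037
-0.18 n501 x -0.042 0.008 y -0.043 0.039
-0.21 n1817 x -0.118 0.043 y -0.100 0.066
-0.24 n3630 x -0.130 0.073 y -0.100 0.071
-0.27 n8465 x -0.131 0.073 y -0.100 0.069
-0.30 n4310 x -0.121 0.057 y -0.100 0.049
```

The yoke (radius about 73 mm, 255 mm behind the TCP) will be at least 29 mm above left_end. I continue down.

```bash
python3 -m handwheel '[[[0.014,0.002,0.03],[0,0,0]],[[0.014,0.002,0.07],[0,0,0]],[[0.014,0.002,0.1],[0,0,0]],[[0.014,0.002,0.12],[0,0,0]],[[0.014,0.002,0.12],[0,0,0]],[[0.014,0.002,0.12],[0,0,0]]]' 1; python3 - <<'E'
from h import *
row([.5785,.1675,.035],-45,.0)
E
```

```text
time_s: 3.25
position: [0.5773, 0.17, 0.0361]
tool_rot: [[-0.047, 0.998, 0.047], [0.706, 0.066, -0.705], [-0.707, 0.0, -0.707]]
ft_force: [0.3, -0.6, 0.3]
grip_width: 0.0856
gripper_force: 0.0
-45 [0.579 0.154 0.022] row [-0.0021, 0.0022, 0.0425] [-0.0009, -0.0, -0.0011]
```

```bash
python3 -m handwheel '[[[0,0.002,0.02],[0,0,0]],[[0,0.002,0.04],[0,0,0]],[[0,0.002,0.04],[0,0,0]],[[0,0.002,0.04],[0,0,0]]]' 1; python3 -m handwheel '[[[0,0,0],[0,0,0]],[[0,0,0],[0,0,0]],[[0,0,0],[0,0,0]],[[0,0,0],[0,0,0]],[[0,0,0],[0,0,0]],[[0,0,0],[0,0,0]],[[0,0,0],[0,0,0]],[[0,0,0],[0,0,0]],[[0,0,0],[0,0,0]],[[0,0,0],[0,0,0]]]' 0 40
```

```text
time_s: 3.65
position: [0.579, 0.1554, 0.0216]
tool_rot: [[-0.047, 0.998, 0.046], [0.705, 0.066, -0.706], [-0.707, -0.0, -0.707]]
ft_force: [-0.6, 0.2, 0.2]
grip_width: 0.0858
gripper_force: 0.0
time_s: 4.65
position: [0.5791, 0.1558, 0.022]
tool_rot: [[-0.047, 0.998, 0.047], [0.706, 0.066, -0.706], [-0.707, 0.0, -0.707]]
ft_force: [-1.9, 3.5, 5.6]
grip_width: 0.0429
gripper_force: 40.8
```

```bash
python3 -m handwheel '[[[-0.01,0,-0.01],[0,0,0]],[[-0.03,0,-0.03],[0,0,0]],[[-0.05,0,-0.05],[0,0,0]],[[-0.08,0,-0.08],[0,0,0]],[[-0.1,0,-0.1],[0,0,0]],[[-0.11,0,-0.11],[0,0,0]],[[-0.11,0,-0.11],[0,0,0]],[[-0.11,0,-0.11],[0,0,0]]]'; python3 - <<'E'
from h import *
from rig import get_image
p,d=get_image('top');cv2.imwrite('pics/top1.png',p[100:300,60:340,::-1].repeat(2,0).repeat(2,1))
row([.576,.19,.12],0)
row([.576,.19,.12],45)
E
```

```text
time_s: 5.45
position: [0.5788, 0.1556, 0.0992]
tool_rot: [[-0.047, 0.998, 0.046], [0.706, 0.066, -0.706], [-0.707, -0.001, -0.707]]
ft_force: [0.6, 0.4, -2.6]
grip_width: 0.0426
gripper_force: 40.7
0 [0.576 0.19  0.101] row [0.0454, -0.001, -0.0524] [-0.001, 0.2501, -0.0012]
45 [0.575 0.203 0.107] row [0.0563, -0.0011, -0.0788] [-0.0005, 0.5001, -0.0016]
```

View pics/top1.png

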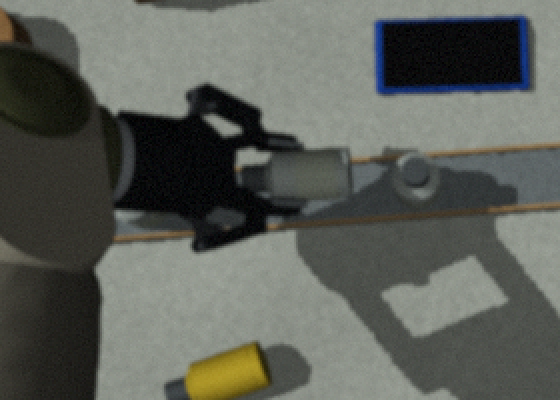

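The bottle is held level, with its cap at (255,180) and its foot at (350,172) in the crop, clear of middle at (413,172). Now I turn it.

```bash
python3 -m handwheel '[[[0.005,0,-0.006],[0,0.02,0]],[[0.01,0,-0.015],[0,0.05,0]],[[0.02,0,-0.025],[0,0.09,0]],[[0.03,0,-0.035],[0,0.13,0]],[[0.04,0,-0.045],[0,0.17,0]],[[0.045,0,-0.05],[0,0.21,0]],[[0.046,0,-0.053],[0,0.24,0]],[[0.046,0,-0.053],[0,0.25,0]]]'; python3 - <<'E'
from h import *
print(observe()['q'])
row([.576,.19,.12],45)
E
```

```text
time_s: 6.3
position: [0.5767, 0.1894, 0.1016]
tool_rot: [[-0.064, 0.998, -0.001], [0.998, 0.064, 0.003], [0.003, -0.001, -1.0]]
ft_force: [-0.3, -0.6, -2.3]
grip_width: 0.0425
gripper_force: 40.7
[ 6.95764054 34.04639343 75.80906852  0.1610561  70.19261578  3.21238043]
45 [0.575 0.203 0.107] row [0.0277, -0.0016, -0.0103] [0.0005, 0.2492, -0.002]
```

```bash
python3 -m handwheel '[[[0.003,0,0],[0,0.02,0]],[[0.006,0,-0.001],[0,0.05,0]],[[0.01,0,-0.002],[0,0.09,0]],[[0.015,0,-0.003],[0,0.13,0]],[[0.02,0,-0.005],[0,0.17,0]],[[0.025,-0.001,-0.008],[0,0.21,0]],[[0.027,-0.001,-0.01],[0,0.24,0]],[[0.028,-0.001,-0.01],[0,0.25,-0.001]],[[0.028,-0.001,-0.01],[0,0.25,-0.001]],[[0.028,-0.001,-0.01],[0,0.25,-0.001]]]'; python3 - <<'E'
from h import *
from rig import get_image
print(observe()['q'])
for c in('top','side'):
    p,d=get_image(c);np.savez(c+'2.npz',p=p,d=d)
    cv2.imwrite(f'pics/{c}2.png',(p[100:300,60:340] if c=='top' else p[130:350,120:400])[:,:,::-1].repeat(2,0).repeat(2,1))
row([.576,.19,.06],45)
E
```

```text
time_s: 7.3
position: [0.5753, 0.2048, 0.1069]
tool_rot: [[-0.05, 0.998, -0.048], [0.707, 0.07, 0.704], [0.706, 0.001, -0.708]]
ft_force: [-0.5, -0.2, -1.1]
grip_width: 0.0426
gripper_force: 40.7
[ -9.23201502  37.46173812  83.10289265  44.80849583  77.1844551
 -30.78405451]
45 [0.575 0.203 0.047] row [-0.0882, -0.0009, 0.0831] [0.0005, 0.0005, 0.0003]
```

View pics/side2.png

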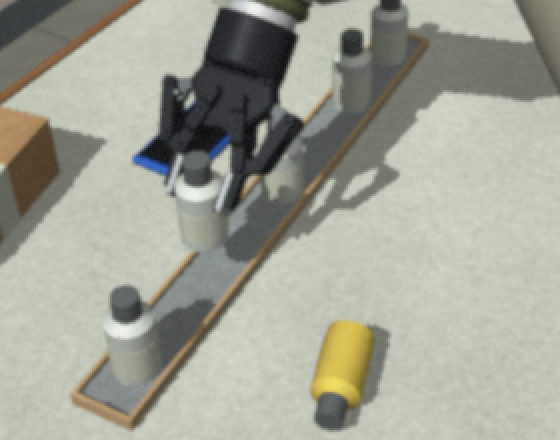

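View pics/top2.png

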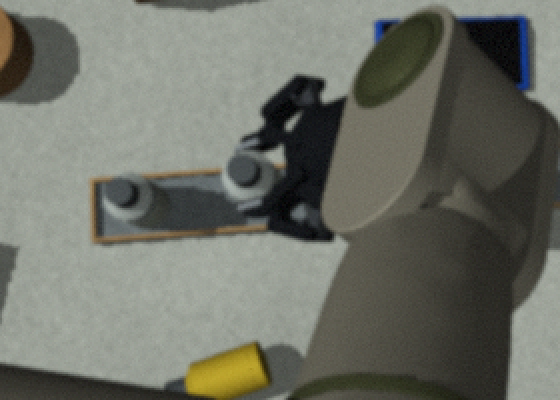

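The bottle is upright in the grip, at (200,205) in the side crop and (245,178) in the top crop. I measure its height and tilt before lowering it.

```bash
python3 - <<'E'
from h import *
f=np.load('side2.npz');p,d=f['p'],f['d'];P=cloud('side',d)
v,u=np.mgrid[:420,:560];g=p.min(2)
k=(u>205)&(u<236)&(v>215)&(v<258)&(P[...,2]>.04)&(g>100)
Q=P[k];print(len(Q),Q.min(0).round(4),Q.max(0).round(4))
f=np.load('top2.npz');p,d=f['p'],f['d'];P=cloud('top',d)
k=(u>172)&(u<193)&(v>176)&(v<198);T=P[k];T=T[abs(T[:,2]-np.percentile(T[:,2],90))<.006];zt=np.median(T[:,2]);print('cap top',T.mean(0).round(4),zt)
# body surface from side: fit cylinder axis (r=22mm)
from scipy.optimize import least_squares
def res(a):
    c=np.array([a[0],a[1],.1]);w=np.array([a[2],a[3],1]);w/=np.linalg.norm(w)
    return np.linalg.norm(np.cross(Q-c,w),axis=1)-.022
s=least_squares(res,[.576,.19,0,0],loss='soft_l1',f_scale=.001);print('axis at z=.1, slopes',s.x.round(4),abs(s.fun).mean())
E
```

```text
850 [0.1135 0.1778 0.0614] [0.6011 0.7327 0.7579]
cap top [0.5769 0.1976 0.1574] 0.15742948772081145
axis at z=.1, slopes [ 0.5727  0.1963 -0.0342 -0.0008] 0.007017103688965959
```

```bash
python3 -m handwheel '[[[-0.01,0,0.01],[0,0,0]],[[-0.03,0,0.02],[0,0,0]],[[-0.05,0,0.04],[0,0,0]],[[-0.065,0,0.055],[0,0,0]],[[-0.075,0,0.06],[0,0,0]],[[-0.078,0,0.064],[0,0,0]],[[-0.078,0,0.064],[0,0,0]],[[-0.078,0,0.064],[0,0,0]]]'; python3 - <<'E'
from h import *
from rig import get_image
from scipy.optimize import least_squares
v,u=np.mgrid[:420,:560]
p,d=get_image('side');P=cloud('side',d);g=p.min(2)
k=(abs(P[...,0]-.577)<.04)&(abs(P[...,1]-.195)<.04)&(P[...,2]>.018)&(P[...,2]<.075)&(g>90)
Q=P[k]
def res(a):
    c=np.array([a[0],a[1],.05]);w=np.array([a[2],a[3],1]);w/=np.linalg.norm(w)
    return np.linalg.norm(np.cross(Q-c,w),axis=1)-.022
s=least_squares(res,[.576,.19,0,0],loss='soft_l1',f_scale=.001);print(len(Q),Q.min(0),'axis at z=.05, slopes',s.x.round(4),abs(s.fun).mean())
p,d=get_image('top');P=cloud('top',d)
T=P[(abs(P[...,0]-.577)<.012)&(abs(P[...,1]-.193)<.015)&(P[...,2]>.08)];zt=np.percentile(T[:,2],70);print(T[abs(T[:,2]-zt)<.006].mean(0).round(4))
E
```

```text
time_s: 8.2
position: [0.5759, 0.1996, 0.0571]
tool_rot: [[-0.05, 0.998, -0.048], [0.705, 0.069, 0.705], [0.707, 0.002, -0.707]]
ft_force: [0.2, -0.1, -1.2]
grip_width: 0.043
gripper_force: 40.7
521 [0.54320732 0.18491205 0.01819189] axis at z=.05, slopes [0.5738 0.1915 0.0234 0.0104] 0.0014677093409270466
[0.5775 0.1925 0.1078]
```

About 6 mm remains and the tilt is about 0.02 rad. I creep down to contact.

```bash
python3 -m handwheel '[[[-0.003,0,0.003],[0,0,0]],[[-0.006,0,0.006],[0,0,0]],[[-0.006,0,0.006],[0,0,0]],[[-0.006,0,0.006],[0,0,0]]]'; for i in 1 2; do python3 -m handwheel '[[[-0.0014,0,0.0014],[0,0,0]],[[-0.0014,0,0.0014],[0,0,0]],[[-0.0014,0,0.0014],[0,0,0]]]' | egrep 'pos|ft_'; done
```

```text
time_s: 8.7
position: [0.5757, 0.1996, 0.0525]
tool_rot: [[-0.049, 0.998, -0.048], [0.705, 0.069, 0.706], [0.707, 0.001, -0.707]]
ft_force: [0.7, 0.6, -1.2]
grip_width: 0.0427
gripper_force: 40.7
position: [0.5758, 0.1996, 0.0516]
ft_force: [-0.2, -0.1, -0.9]
position: [0.5758, 0.1996, 0.0507]
ft_force: [0.7, 0.7, 0.5]
```

```bash
python3 -m handwheel '[[[-0.0008,0,0.0008],[0,0,0]],[[-0.0008,0,0.0008],[0,0,0]],[[-0.0008,0,0.0008],[0,0,0]]]' | egrep 'pos|ft_'
```

```text
position: [0.5758, 0.1997, 0.0507]
ft_force: [-1.9, -2.0, 4.2]
```

The force shows contact. I release in stages, then back out along the tool.

```bash
python3 -m handwheel '[[[0,0,0],[0,0,0]],[[0,0,0],[0,0,0]],[[0,0,0],[0,0,0]]]' - 20 | egrep 'ft_|grip'; python3 -m handwheel '[[[0,0,0],[0,0,0]],[[0,0,0],[0,0,0]],[[0,0,0],[0,0,0]],[[0,0,0],[0,0,0]],[[0,0,0],[0,0,0]]]' 0.6 20| egrep 'ft_|grip'; python3 -m handwheel '[[[0,0,0],[0,0,0]],[[0,0,0],[0,0,0]],[[0,0,0],[0,0,0]],[[0,0,0],[0,0,0]],[[0,0,0],[0,0,0]],[[0,0,0],[0,0,0]],[[0,0,0],[0,0,0]]]' 1 | egrep 'ft_|grip'
python3 - <<'E'
from h import *
from rig import get_image
p,d=get_image('top');P=cloud('top',d)
T=P[(abs(P[...,0]-.577)<.02)&(abs(P[...,1]-.193)<.02)&(P[...,2]>.08)];zt=np.percentile(T[:,2],70);print(T[abs(T[:,2]-zt)<.006].mean(0).round(4))
E
```

```text
ft_force: [-1.4, -1.3, 5.0]
grip_width: 0.0428
gripper_force: 41.4
ft_force: [0.3, 0.1, -0.1]
grip_width: 0.0512
gripper_force: 0.0
ft_force: [-0.4, 0.3, 0.2]
grip_width: 0.0851
gripper_force: 0.0
[0.5771 0.1921 0.1014]
```

```bash
python3 -m handwheel '[[[0,0,-0.02],[0,0,0]],[[0,0,-0.05],[0,0,0]],[[0,0,-0.1],[0,0,0]],[[0,0,-0.16],[0,0,0]],[[0,0,-0.22],[0,0,0]],[[0,0,-0.28],[0,0,0]],[[0,0,-0.32],[0,0,0]],[[0,0,-0.36],[0,0,0]],[[0,0,-0.36],[0,0,0]],[[0,0,-0.36],[0,0,0]]]'
python3 - <<'E'
from h import *
from rig import get_image
p,d=get_image('top');P=cloud('top',d)
for q in([.577,.192],[.5855,.0588],[.569,.316],[.6008,-.1077],[.6072,-.2077]):
    T=P[(abs(P[...,0]-q[0])<.02)&(abs(P[...,1]-q[1])<.02)&(P[...,2]>.08)&(P[...,2]<.115)]
    print(len(T),T[T[:,2]>.097].mean(0).round(4) if len(T) else '')
s=get_image('side')[0];cv2.imwrite('pics/end.png',s[:,:,::-1])
E
```

```text
time_s: 12.15
position: [0.5842, 0.0723, 0.1775]
tool_rot: [[-0.049, 0.998, -0.047], [0.706, 0.068, 0.705], [0.707, 0.001, -0.707]]
ft_force: [-0.0, 0.3, 0.0]
grip_width: 0.0854
gripper_force: 0.0
205 [0.5773 0.1923 0.101 ]
196 [0.585  0.0588 0.1014]
230 [0.5688 0.3155 0.1011]
0 
0
```

View pics/end.png

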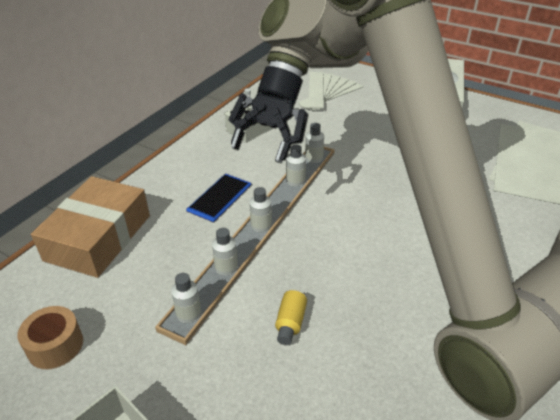

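The bottle stands upright at (224,252). The other four bottles at (185,298), (260,210), (296,166) and (316,142), the phone and the yellow bottle are all where they were, and the arm is clear.

```bash
python3 -c "from rig import close_job;print(close_job())"
```

```text
the job is handed in; nothing more can be done
None
```

The fallen bottle now stands upright in its own gap, about midway between middle and left_end (134 mm and 123 mm axis to axis); the other bottles and the phone look undisturbed, and the job is handed in with no verdict returned.

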